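Find the rocking corner of a levelling plate and press its shim flat

ROBOT

A 7-joint arm with a two-finger parallel gripper is mounted at the origin on a cart in front of the work surface, level with it; the furniture and walls round the work are solid. World frame = base frame: x ahead of the robot, y to its left, z up, the work surface at z = 0. Lengths are in m, angles in rad, forces in N, time in s.
With the tool pointing down it reaches from about 0.425 to 0.875 m from the base axis. Payload 4.7 kg.
Tool frame: the origin (TCP) lies on the mounting face of the last link; the fingertips stand 182 mm ahead of it and the grasp point (between the pads) lies 164 mm ahead of it (ctrl.finger_overhang is the distance from the TCP to the fingertips, in m); z points along the fingers, y is the line along which they close (so a half turn about z gives the same grasp; the last joint's range is limited). The gripper opens to 87 mm and grips with 3 to 60 N. Pads are 19 mm wide; open, the fingers measure 117 mm over their backs; the gripper's body (75 mm by 190 mm) begins 51 mm behind the grasp point.
Start: joints at [1.145, 0.321, -0.07, 1.45, 0.023, 1.371, -0.057], TCP at [0.277, -0.588, 0.405] pointing down, gripper open.
Joint ranges: [-2.86, 2.86], [-0.3, 2.09], [-1.38, 1.24], [0.06, 2.45], [-1.56, 4.7], [0.09, 2.05], [-2.69, 2.69]. Speed limits (rad/s): [2.57, 2.57, 3.14, 3.14, 3.14, 3.14, 3.14].

INTERFACE

Orientations are given as a rotation vector (axis times angle).
In Python, from bench import ctrl gives the robot as it stands.
- The arm moves only by the shell command python3 -m jog 'ROWS' [FORCE]. ROWS is a JSON object of lists of equal length, an entry for each row: "translation": the shift along the tool's x, y, z as a fraction of full scale, a list of three; "yaw": the turn about the tool's z as a fraction of full scale; "jaw": the closure, from 0 (fully open) to 1 (shut). In form: {"translation": [[dx, dy, dz], ...], "yaw": [yaw, ...], "jaw": [jaw, ...]}. A call has 1 to 8 rows; each row is the pose to reach, as a shift and turn from the pose commanded when the call began, along the tool's axes at that moment, turning the shorter way round; what a row does not reach only later rows make up. Full scale, the value 1, is 0.2 m for a shift and 180 degrees for a turn. A row lasts 1/8 s, in which the tool goes at most 62.5 mm and 10.7 degrees, less where a joint would pass 70% of its speed; a pose out of reach is approached as far as the arm can. A call with a number of a shift or a turn outside -1 to 1 is refused whole. A call with a gripper value outside its range is refused whole. The fingers move at their own pace and stop on an object; FORCE is the grip in N (left out, the last holds). Time passes only in rows, so rows that repeat a pose let the fingers close. It gives the time, the measured TCP pose, the force, the opening and the grip force at its end, in the units of the state.
- ctrl.get_state(): the state, without advancing time (a new reading comes with each control period).
- ctrl.get_image(name): name is "scene" or "top" or "wrist"; returns a dict with "pixels" (384x512x3 uint8, blue, green, red), "fx", "fy", "cx", "cy" (pixels), "R" (3x3) and "t" (3): a world point X has camera coordinates R X + t; the wrist camera has in their place "mount" (4x4, takes a point from camera to tool coordinates, whose origin is the TCP and whose axes are the flange's). Camera axes: x right, y down, z forward; pixel columns grow to the right and rows downward; lengths in m; the calibration is good to about 2 mm. A picture is of the moment at which its call begins: read the wrist's pose just before it. There is no depth.
- ctrl.close_job(): hands the job in; it is judged then, once.
Trained networks look in a picture, given as the dict that the camera call returned (one of the last four; its "shot" number tells which), for a name from the list of things; names that differ only in an ending like _2 or _b are one class to them, and where a whole thing is asked for, a point or a joint stands for the part that bears it (a point fixed in the world has none). Each returns a list of dicts, best first, with "p" (0 to 1); they miss things now and then, are a little off and sometimes report something else, mostly with a low value. They report only what shows in the picture. A call takes as long as a camera call.
- ctrl.silhouettes(label, picture): "region" (384x512 bool, what is visible of it) and "at" ([column, row] in pixels, amid what is visible of it).
The state is a dict: "time": time; "joint_positions": joint angles; "qd": joint speeds; "joint_torque": joint torques, N m; "position": TCP position; "tool_rot": TCP orientation; "ft_force": force on the tool from outside, world axes, zero at the start; "torque": the same for the moment, N m; "grip_width": opening from 0.0 (shut) to 1.0 (fully open); "grip_force": force on a finger pad.
Only numpy, scipy, OpenCV 4.12 (cv2) and the standard library are available. Lean on these libraries where they do the work, as an engineer would, in place of code of your own. Each camera call takes 0.05 s, during which the arm holds its last target. There are 200 camera calls.

TASK

Press down on the marked corners of the aluminium levelling plate until you find the one that rocks (gives under the finger), then press the brass shim tab at that corner down flat so that the plate sits solid and level. Leave the other three shims raised. Only press with the fingertips: do not lift or shift the plate, and leave the dish on it and the caps, vials and other things around it where they are.

Things in the scene. Friction and masses are not known exactly. Their poses are not given: they have to be found in the camera images.
- base: fixed grey base board, 240 (x) x 230 x 8 mm, with four feet and low stops round the plate; origin at table height under the plate's centre, x to the back (away from the robot), y left, z up; it reaches 135 mm to the front and 105 mm to the back. Each foot has a brass lever shim: pressed flat it adds 3 mm, which fills the gap at the rocking corner but jacks a sound corner out of level
- plate: loose aluminium plate, 12 mm thick, 0.8 kg, I-shaped from above: two bars 44 (x) by 194 mm (y), centred 65 mm before and behind its centre, and a web 80 mm wide in y; origin in the centre of its underside, 38 mm above the base underside. In the 86 mm gaps between the bars at either side the two back tabs lie open from above; the front tabs stick out in front
- corner_front_left (a point): centre of the dark round press mark (20 mm across) on the plate's top at its front left corner (front: towards the robot, left: +y), above that corner's foot, 50 mm above the base underside. Under 3 to 6 N here the rocking corner sinks about 3 mm against a soft spring and comes back when let go; a sound corner does not give
- corner_front_right (a point): centre of the dark round press mark (20 mm across) on the plate's top at its front right corner (front: towards the robot, left: +y), above that corner's foot, 50 mm above the base underside. Under 3 to 6 N here the rocking corner sinks about 3 mm against a soft spring and comes back when let go; a sound corner does not give
- corner_back_left (a point): centre of the dark round press mark (20 mm across) on the plate's top at its back left corner (front: towards the robot, left: +y), above that corner's foot, 50 mm above the base underside. Under 3 to 6 N here the rocking corner sinks about 3 mm against a soft spring and comes back when let go; a sound corner does not give
- corner_back_right (a point): centre of the dark round press mark (20 mm across) on the plate's top at its back right corner (front: towards the robot, left: +y), above that corner's foot, 50 mm above the base underside. Under 3 to 6 N here the rocking corner sinks about 3 mm against a soft spring and comes back when let go; a sound corner does not give
- tab_a (a point): thumb point on top of a brass shim tab (24 mm wide, 25 mm long), 49 mm from its corner's press mark towards the base's front (-x). Raised it is 41 mm above the base underside, flat 31.5 mm. Takes about 8 N here to move, stops dead when flat, stays where left. The letter says nothing: which shim is at which corner differs from run to run, so go by position
- tab_b (a point): thumb point on top of a brass shim tab (24 mm wide, 25 mm long), 49 mm from its corner's press mark towards the base's front (-x). Raised it is 41 mm above the base underside, flat 31.5 mm. Takes about 8 N here to move, stops dead when flat, stays where left. The letter says nothing: which shim is at which corner differs from run to run, so go by position
- tab_c (a point): thumb point on top of a brass shim tab (24 mm wide, 25 mm long), 49 mm from its corner's press mark towards the base's front (-x). Raised it is 41 mm above the base underside, flat 31.5 mm. Takes about 8 N here to move, stops dead when flat, stays where left. The letter says nothing: which shim is at which corner differs from run to run, so go by position
- tab_d (a point): thumb point on top of a brass shim tab (24 mm wide, 25 mm long), 49 mm from its corner's press mark towards the base's front (-x). Raised it is 41 mm above the base underside, flat 31.5 mm. Takes about 8 N here to move, stops dead when flat, stays where left. The letter says nothing: which shim is at which corner differs from run to run, so go by position
- dish: empty clear petri dish, 55 mm across, 14 mm high, lying loose on the middle of the plate; origin at the centre of its underside
- cap: blue screw cap, 27 mm across, 20 mm high, on the front edge of the base between the two front tabs; origin at the centre of its underside
- green_vial: vial with a green cap, 27 mm across, 64 mm high, standing on the table to the left of the base; origin at the centre of its underside
- black_vial: vial with a black cap, 27 mm across, 64 mm high, standing on the table to the right of the base; origin at the centre of its underside
- tape: roll of masking tape lying flat at the left, 96 mm across, 25 mm high; origin at the centre of its underside
- boat: white weighing boat, 56 x 56 x 13 mm, near the table front; origin at the centre of its underside

How it is judged:
On the way:
1. a finger presses the rocking corner down so that the plate visibly rocks, with all four shims still raised (contact force between the fingers and plate above 1 N and angle between plate's own z axis and vertical above 0.012 rad and z of each of tab_a, tab_b, tab_c, tab_d in the frame of base above 0.0378 m), for 0.05 s.
At the end, for the whole second after the job is handed in: Exactly one shim is flat (its tab point within 1.5 mm of its flat height), the other three are still raised (not pressed down more than about 3 mm), and the plate is at rest and level within 0.4 degrees, which only the rocking corner's shim gives (((z of tab_a in the frame of base below 0.033 m and z of each of tab_b, tab_c, tab_d in the frame of base above 0.0378 m) or (z of tab_b in the frame of base below 0.033 m and z of each of tab_a, tab_c, tab_d in the frame of base above 0.0378 m) or (z of tab_c in the frame of base below 0.033 m and z of each of tab_a, tab_b, tab_d in the frame of base above 0.0378 m) or (z of tab_d in the frame of base below 0.033 m and z of each of tab_a, tab_b, tab_c in the frame of base above 0.0378 m)) and angle between plate's own z axis and vertical below 0.007 rad and linear speed of plate below 0.01 m/s); the robot touches nothing.
It fails at once if the plate was lifted or shifted by more than 10 mm (distance of plate from where it was at the start of the episode above 0.01 m).
It fails at once if the dish, a cap, a vial, the tape or the weighing boat was moved by more than 15 mm or tipped over (distance of any of dish, cap, green_vial, black_vial, tape, boat from where it was at the start of the episode above 0.015 m or angle between any of dish, cap, green_vial, black_vial, tape, boat's own z axis and vertical above 0.4 rad).
It also fails if it takes over 45 s, if anything falls off the work surface, if the arm or the gripper's body presses on something with over 40 N, if the wrist force passes 120 N, or if a joint passes its speed limit or range.

## Working session

There is one attempt and no reset: what is moved stays moved. The work goes in short steps, Python scripts to look and compute and a shell command to move; the robot and the scene stay as the last step left them, time stands still between calls to the robot, and variables do not carry over. Pictures are saved under pics/ and viewed, at most 10 in all, crops included, and the job is handed in when it is done.

```bash
mkdir -p pics; ls; python3 - <<'E'
from bench import ctrl
import cv2,numpy as np
s=ctrl.get_state();print({k:np.round(v,3) for k,v in s.items()}, ctrl.finger_overhang)
ims=[]
for n in("top","scene"):
    im=ctrl.get_image(n);cv2.imwrite(f"pics/{n}0.png",im["pixels"])
    print(n,im["fx"],im["cx"],im["cy"],np.round(im["R"],3).tolist(),np.round(im["t"],3))
    for l in("plate","corner_front_left","tab_a","base","dish","cap"):
        for d in ctrl.silhouettes(l,im)[:5]:print(l,round(d["p"],2),np.round(d["at"],1),d["region"].sum())
E
```

```text
pics
{'time': np.float64(0.0), 'joint_positions': array([ 1.145,  0.322, -0.07 ,  1.452,  0.023,  1.371, -0.057]), 'qd': array([-0.001, -0.   ,  0.   ,  0.   ,  0.   ,  0.   , -0.001]), 'joint_torque': array([-0.0000e+00, -4.9129e+01, -4.0400e-01, -3.1253e+01, -6.4000e-02,
        4.4000e-02,  0.0000e+00]), 'position': array([ 0.277, -0.588,  0.404]), 'tool_rot': array([-3.064e+00, -6.850e-01,  1.000e-03]), 'ft_force': array([ 0.035, -1.021, -0.057]), 'torque': array([-0.003, -0.007,  0.066]), 'grip_force': np.float64(0.0), 'grip_width': np.float64(0.998)} 0.1822
top 372.1880543418494 259.61612273785397 191.48391070100874 [[-0.021, -0.999, 0.029], [-0.992, 0.018, -0.123], [0.123, -0.031, -0.992]] [-0.053  0.484  1.136]
plate 0.94 [309.1 179.9] 2102
corner_front_left 0.62 [311.  180.7] 2303
tab_a 0.64 [284.8 168.4] 93
tab_a 0.56 [326.3 162.4] 110
tab_a 0.55 [287.8 208.9] 96
base 0.88 [294.  185.7] 1823
dish 0.62 [305.5 169.9] 278
cap 0.5 [136.4 219.6] 376
scene 375.4923663358627 250.68854589087664 186.88131204139017 [[-0.626, -0.78, 0.018], [-0.57, 0.441, -0.693], [0.533, -0.444, -0.72]] [0.286 0.349 0.685]
plate 0.68 [290.6 161.2] 2148
corner_front_left 0.96 [289.1 162.4] 2037
tab_a 0.68 [298.3 143.9] 78
tab_a 0.41 [268.4 167.4] 71
base 0.71 [288.2 187.2] 1687
dish 0.57 [291.2 150.3] 274
cap 0.46 [324.2 183.2] 113
```

View pics/top0.png

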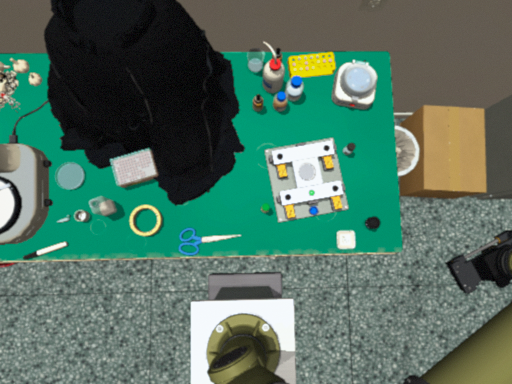

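The top view shows the plate at about (307,175), turned slightly. There are four orange tabs, at (283,170), (327,162), (290,211) and (337,202), and the cap is at (313,211). I'll zoom in.

```bash
python3 - <<'E'
import cv2
a=cv2.imread("pics/top0.png")[130:230,255:365];cv2.imwrite("pics/crop.png",cv2.resize(a,None,fx=6,fy=6,interpolation=cv2.INTER_CUBIC)[:600,:660])
E
```

```text
(no output)
```

View pics/crop.png

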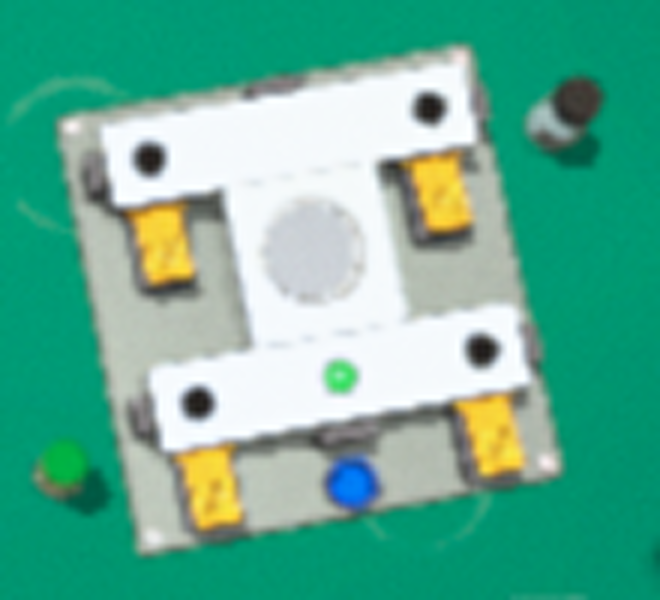

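The zoomed crop shows the four dark marks at BL (150,158), BR (430,107), FR (481,350) and FL (198,402). Each tab lies in front of its mark.

```bash
cat > h.py <<'E'
from bench import ctrl
import numpy as np
from scipy.spatial.transform import Rotation as Ro
def ray(im,uv,z):
    d=np.array([(uv[0]-im["cx"])/im["fx"],(uv[1]-im["cy"])/im["fy"],1]);R=np.array(im["R"]);c=-R.T@np.array(im["t"]);d=R.T@d
    return c+d*(z-c[2])/d[2]
E
python3 - <<'E'
from h import *
im=ctrl.get_image("top")
P={"BL":(150,158),"BR":(430,107),"FR":(481,350),"FL":(198,402)}
T={"BL":(163,246),"BR":(441,194),"FR":(494,437),"FL":(211,490)}
off=np.array([255,130])
f=lambda p,z:ray(im,(np.array(p)+.5)/6-.5+off,z)
M={k:f(v,.05) for k,v in P.items()}
c=sum(M.values())/4
v=M["BL"]+M["BR"]-M["FL"]-M["FR"];w=M["BL"]+M["FL"]-M["BR"]-M["FR"]
print("c",c,"yaw",np.arctan2(v[1],v[0]),np.arctan2(-w[0],w[1]),"hx",np.hypot(*v[:2])/4,"hy",np.hypot(*w[:2])/4)
for k in M:
    t=f(T[k],.041);print(k,np.round(M[k],4),"tab",np.round(t,4),np.linalg.norm((t-M[k])[:2]))
for n,p,z in(("dish",(314,250),.06),("cap",(352,483),.028),("green",(65,462),.064),("black",(578,100),.064)):print(n,f(p,z))
s=ctrl.get_state();print(Ro.from_rotvec(s["tool_rot"]).as_matrix().round(3))
E
```

```text
c [ 0.53943418 -0.21093949  0.05      ] yaw 0.1622482752065923 0.16581163287237038 hx 0.06512881310837129 hy 0.07487469789487376
BL [ 0.5912 -0.1265  0.05  ] tab [ 0.5462 -0.1328  0.041 ] 0.045408730921393775
BR [ 0.6162 -0.2743  0.05  ] tab [ 0.5716 -0.2801  0.041 ] 0.04501885259440908
FR [ 0.4874 -0.2953  0.05  ] tab [ 0.4429 -0.3021  0.041 ] 0.04499355727572572
FL [ 0.463  -0.1477  0.05  ] tab [ 0.4182 -0.1539  0.041 ] 0.045211585905857256
dish [ 0.53944834 -0.20883787  0.06      ]
cap [ 0.42131788 -0.22938297  0.028     ]
green [ 0.43220387 -0.07789522  0.064     ]
black [ 0.615441  -0.3486541  0.064    ]
[[ 0.905  0.426  0.   ]
 [ 0.426 -0.905 -0.   ]
 [-0.     0.    -1.   ]]
```

Fit check: the half-spacings are 65 and 75 mm, and the centre and yaw (0.164) agree. I'm starting to move: jaws shut, yaw aligned to the base, heading for the front right corner.

```bash
python3 -m jog '{"translation":[[0.2,-0.11,0.04],[0.4,-0.22,0.08],[0.6,-0.33,0.12],[0.8,-0.45,0.15],[0.8,-0.45,0.15]],"yaw":[0.03,0.06,0.088,0.088,0.088],"jaw":[1,1,1,1,1]}' 10
cat >> h.py <<'E'
yaw=0.164;C=np.array([.5394,-.2109])
A=np.array([[np.cos(yaw),-np.sin(yaw)],[np.sin(yaw),np.cos(yaw)]])
pts={"FL":(-65,75),"FR":(-65,-75),"BL":(65,75),"BR":(65,-75)}
pts={k:C+A@np.array(v)/1e3 for k,v in pts.items()}
pts.update({"t"+k:v+A@np.array([-.049,0]) for k,v in list(pts.items())})
def go(name,ztip):
    s=ctrl.get_state();R=Ro.from_rotvec(s["tool_rot"]).as_matrix()
    d=np.r_[pts[name],ztip+.1822]-s["position"]
    print(name,"t",s["time"],"rows",(R.T@d/.2).round(4),"ang",np.arctan2(R[1,0],R[0,0]).round(3),"F",np.round(s["ft_force"],2),"tip",(s["position"]-[0,0,.1822]).round(4))
E
python3 -c "
from h import *
go('FR',.1);go('FR',.06)"
```

```text
time: 1.38
position: [0.3865, -0.4344, 0.3745]
tool_rot: [-3.128, -0.269, -0.002]
ft_force: [-1.1, -0.1, -0.2]
grip_width: 0.514
grip_force: 0.0
FR t 1.375 rows [ 0.6157 -0.5975  0.4637] ang 0.171 F [-1.11 -0.07 -0.24] tip [ 0.3865 -0.4344  0.1923]
FR t 1.375 rows [ 0.6154 -0.5971  0.6637] ang 0.171 F [-1.11 -0.07 -0.24] tip [ 0.3865 -0.4344  0.1923]
```

```bash
python3 -m jog '{"translation":[[0.2,-0.2,0.12],[0.4,-0.4,0.3],[0.63,-0.59,0.45],[0.63,-0.59,0.45],[0.63,-0.59,0.45],[0.63,-0.59,0.45]],"yaw":[0,0,0,0,0,0],"jaw":[1,1,1,1,1,1]}'
python3 - <<'E'
from h import *
import cv2
go('FR',.05)
s=ctrl.get_state();im=ctrl.get_image("wrist")
Rt=Ro.from_rotvec(s["tool_rot"]).as_matrix();m=np.array(im["mount"])
Rc=Rt@m[:3,:3];c=Rt@m[:3,3]+s["position"]
for k,p in pts.items():
    q=Rc.T@(np.r_[p,.041 if k[0]=='t' else .05]-c)
    u=(int(im["fx"]*q[0]/q[2]+im["cx"]),int(im["fy"]*q[1]/q[2]+im["cy"]));print(k,u)
    if q[2]>0:cv2.drawMarker(im["pixels"],u,(0,0,255),0,12,1)
cv2.imwrite("pics/w1.png",im["pixels"])
E
```

```text
time: 2.12
position: [0.4874, -0.3041, 0.2857]
tool_rot: [3.129, 0.251, 0.001]
ft_force: [0.4, -0.2, 0.3]
grip_width: 0.004
grip_force: 0.0
FR t 2.125 rows [ 0.0075 -0.0431  0.2673] ang 0.16 F [ 0.36 -0.21  0.28] tip [ 0.4874 -0.3041  0.1035]
FL (29, 212)
FR (247, 211)
BL (-17, 0)
BR (244, -1)
tFL (50, 269)
tFR (248, 268)
tBL (12, 88)
tBR (246, 88)
```

View pics/w1.png

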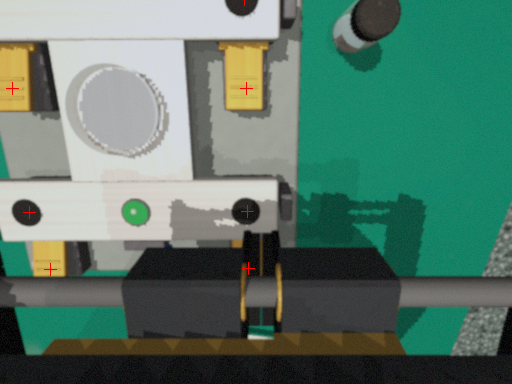

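The wrist picture confirms it: the projected crosses lie on all the visible marks and tabs, e.g. FR mark (247,211) and BR tab (246,88). Next I'll press the front right corner.

```bash
python3 -m jog '{"translation":[[0.008,-0.043,0.1],[0.008,-0.043,0.23],[0.008,-0.043,0.25],[0.008,-0.043,0.25]],"yaw":[0,0,0,0],"jaw":[1,1,1,1]}'; python3 -m jog '{"translation":[[0,0,0.01],[0,0,0.015],[0,0,0.015]],"yaw":[0,0,0],"jaw":[1,1,1]}'; python3 -c "
from h import *
go('FR',.05)"
```

```text
time: 2.68
position: [0.4883, -0.294, 0.2355]
tool_rot: [3.131, 0.254, 0.001]
ft_force: [-0.4, 0.2, 0.3]
grip_width: 0.01
grip_force: 0.0
time: 3.05
position: [0.4888, -0.2933, 0.2327]
tool_rot: [3.13, 0.256, 0.002]
ft_force: [-0.3, 0.0, 4.1]
grip_width: 0.009
grip_force: 1.8
FR t 3.05 rows [-0.0081  0.0101  0.0024] ang 0.163 F [-0.29  0.03  4.15] tip [ 0.4888 -0.2933  0.0505]
```

```bash
python3 -m jog '{"translation":[[0,0,0.005],[0,0,0.005]],"yaw":[0,0],"jaw":[1,1]}';  python3 -m jog '{"translation":[[0,0,0.005],[0,0,0.005]],"yaw":[0,0],"jaw":[1,1]}'
```

```text
time: 3.3
position: [0.4888, -0.2932, 0.2326]
tool_rot: [3.13, 0.256, 0.001]
ft_force: [-2.8, 1.1, 9.8]
grip_width: 0.01
grip_force: 5.0
time: 3.55
position: [0.4889, -0.2932, 0.2325]
tool_rot: [3.13, 0.256, 0.001]
ft_force: [-5.0, 2.6, 15.9]
grip_width: 0.004
grip_force: 7.8
```

FR is sound: 16 N with no give. On to FL.

```bash
python3 -m jog '{"translation":[[0,0,-0.11],[-0.003,-0.2,-0.11],[-0.005,-0.45,-0.11],[-0.005,-0.74,-0.11],[-0.005,-0.74,-0.11],[-0.005,-0.74,-0.11]],"yaw":[0,0,0,0,0,0],"jaw":[1,1,1,1,1,1]}'; python3 -c "
from h import *
go('FL',.05)"
```

```text
time: 4.3
position: [0.4635, -0.1473, 0.252]
tool_rot: [3.13, 0.257, 0.001]
ft_force: [-0.8, -0.5, 0.6]
grip_width: 0.003
grip_force: 0.0
FL t 4.3 rows [-0.0027  0.0004  0.0988] ang 0.164 F [-0.75 -0.49  0.65] tip [ 0.4635 -0.1473  0.0698]
```

```bash
python3 -m jog '{"translation":[[0,0,0.06],[0,0,0.09],[0,0,0.1],[0,0,0.1]],"yaw":[0,0,0,0],"jaw":[1,1,1,1]}';  python3 -m jog '{"translation":[[0,0,0.005],[0,0,0.005]],"yaw":[0,0],"jaw":[1,1]}'
```

```text
time: 4.8
position: [0.4632, -0.148, 0.2326]
tool_rot: [3.131, 0.254, -0.004]
ft_force: [-5.4, 0.7, 13.2]
grip_width: 0.004
grip_force: 6.6
time: 5.05
position: [0.4632, -0.1479, 0.2325]
tool_rot: [3.131, 0.254, -0.004]
ft_force: [-8.7, 1.3, 20.0]
grip_width: 0.002
grip_force: 10.1
```

FL is sound as well. On to BL.

```bash
python3 -m jog '{"translation":[[0,0,-0.1],[0.2,0,-0.1],[0.4,0,-0.1],[0.65,0,-0.1],[0.65,0,-0.1],[0.65,0,-0.1]],"yaw":[0,0,0,0,0,0],"jaw":[1,1,1,1,1,1]}'; python3 -c "
from h import *
go('BL',.05)"; python3 -m jog '{"translation":[[0,0,0.06],[0,0,0.09],[0,0,0.1],[0,0,0.1]],"yaw":[0,0,0,0],"jaw":[1,1,1,1]}'
```

```text
time: 5.8
position: [0.591, -0.1265, 0.2495]
tool_rot: [-3.131, -0.255, 0.004]
ft_force: [-0.9, 0.1, -0.1]
grip_width: 0.006
grip_force: 0.0
BL t 5.8 rows [ 0.0015 -0.0007  0.0863] ang 0.163 F [-0.85  0.12 -0.09] tip [ 0.591  -0.1265  0.0673]
time: 6.3
position: [0.5906, -0.1264, 0.2326]
tool_rot: [3.13, 0.255, -0.004]
ft_force: [-7.2, 1.0, 15.0]
grip_width: 0.005
grip_force: 7.1
```

BL is sound. That leaves BR, which I'll press gently to confirm it and to satisfy the rock criterion.

```bash
python3 -m jog '{"translation":[[0,0,-0.1],[0,0.2,-0.1],[0,0.45,-0.1],[0,0.75,-0.1],[0,0.75,-0.1],[0,0.75,-0.1]],"yaw":[0,0,0,0,0,0],"jaw":[1,1,1,1,1,1]}'; python3 -c "
from h import *
go('BR',.05)"; python3 -m jog '{"translation":[[0,0,0.06],[0,0,0.08],[0,0,0.09],[0,0,0.09]],"yaw":[0,0,0,0],"jaw":[1,1,1,1]}'; python3 -m jog '{"translation":[[0,0,0.0075],[0,0,0.0075],[0,0,0.0075]],"yaw":[0,0,0],"jaw":[1,1,1]}'
```

```text
time: 7.05
position: [0.6159, -0.2739, 0.2509]
tool_rot: [-3.13, -0.255, -0.001]
ft_force: [0.1, 0.1, -0.4]
grip_width: 0.009
grip_force: 0.0
BR t 7.05 rows [-0.0012  0.002   0.0935] ang 0.163 F [ 0.14  0.08 -0.36] tip [ 0.6159 -0.2739  0.0687]
time: 7.55
position: [0.6162, -0.2734, 0.2327]
tool_rot: [-3.131, -0.257, 0.0]
ft_force: [-0.9, -0.2, 1.3]
grip_width: 0.004
grip_force: 0.3
time: 7.92
position: [0.6164, -0.2738, 0.2316]
tool_rot: [3.131, 0.256, 0.001]
ft_force: [0.8, 0.6, 1.2]
grip_width: 0.002
grip_force: 0.7
```

It gives: 1 mm of sink at 1.2 N. I'll press deeper to get the full 3 mm.

```bash
python3 -m jog '{"translation":[[0,0,0.008],[0,0,0.013],[0,0,0.015],[0,0,0.015]],"yaw":[0,0,0,0],"jaw":[1,1,1,1]}'
```

```text
time: 8.43
position: [0.6165, -0.2739, 0.2298]
tool_rot: [3.13, 0.256, 0.002]
ft_force: [-0.8, 2.6, 7.0]
grip_width: 0.006
grip_force: 3.8
```

```bash
python3 -c "
from h import *
go('BR',.05);go('tBR',.045)"
```

```text
BR t 8.425 rows [-0.0038  0.0012 -0.012 ] ang 0.163 F [-0.75  2.62  6.95] tip [ 0.6165 -0.2739  0.0476]
tBR t 8.425 rows [-0.2489  0.0014  0.0127] ang 0.163 F [-0.75  2.62  6.95] tip [ 0.6165 -0.2739  0.0476]
```

BR rocks: it sank about 2.8 mm and bottomed at 7 N. Next is its tab.

```bash
python3 -m jog '{"translation":[[0,0,-0.1],[-0.12,0,-0.1],[-0.25,0,-0.1],[-0.25,0,-0.1],[-0.25,0,-0.1],[-0.25,0,-0.07]],"yaw":[0,0,0,0,0,0],"jaw":[1,1,1,1,1,1]}'; python3 -c "
from h import *
go('tBR',.041)"; python3 -m jog '{"translation":[[0,0,0.05],[0,0,0.08],[0,0,0.1],[0,0,0.11],[0,0,0.11]],"yaw":[0,0,0,0,0],"jaw":[1,1,1,1,1]}'
```

```text
time: 9.18
position: [0.568, -0.2816, 0.2428]
tool_rot: [3.13, 0.258, 0.003]
ft_force: [0.5, -1.2, -0.1]
grip_width: 0.002
grip_force: 0.0
tBR t 9.175 rows [-0.0033  0.0027  0.098 ] ang 0.164 F [ 0.48 -1.24 -0.11] tip [ 0.568  -0.2816  0.0606]
time: 9.8
position: [0.5665, -0.282, 0.2202]
tool_rot: [-3.131, -0.256, 0.002]
ft_force: [-0.9, 0.5, 3.4]
grip_width: 0.008
grip_force: 1.1
```

```bash
python3 -m jog '{"translation":[[0,0,0.01],[0,0,0.02],[0,0,0.03],[0,0,0.04],[0,0,0.04]],"yaw":[0,0,0,0,0],"jaw":[1,1,1,1,1]}'; python3 -c "
from h import *
go('tBR',.0315)"
```

```text
time: 10.42
position: [0.5664, -0.2821, 0.2137]
tool_rot: [3.131, 0.256, -0.003]
ft_force: [-6.2, 1.7, 12.4]
grip_width: 0.005
grip_force: 6.3
tBR t 10.425 rows [0.0048 0.0017 0.0002] ang 0.163 F [-6.22  1.67 12.36] tip [ 0.5664 -0.2821  0.0315]
```

The tip is at 31.5 mm with 12 N. I'll press firmer to be sure it has hit the stop.

```bash
python3 -m jog '{"translation":[[0,0,0.006],[0,0,0.012],[0,0,0.012]],"yaw":[0,0,0],"jaw":[1,1,1]}'; python3 -m jog '{"translation":[[0,0,-0.1],[0,0,-0.3],[0,0,-0.5],[-0.2,0.2,-0.7],[-0.4,0.4,-0.8],[-0.6,0.6,-0.8],[-0.6,0.6,-0.8]],"yaw":[0,0,0,0,0,0,0],"jaw":[1,1,1,1,1,1,1]}'; python3 - <<'E'
from h import *
import cv2
for n in("top",):
    im=ctrl.get_image(n);cv2.imwrite("pics/end.png",cv2.resize(im["pixels"][130:230,255:365],None,fx=6,fy=6,interpolation=cv2.INTER_CUBIC))
E
```

```text
time: 10.8
position: [0.5665, -0.2821, 0.2134]
tool_rot: [3.131, 0.256, -0.003]
ft_force: [-10.3, 3.1, 23.8]
grip_width: 0.006
grip_force: 11.7
time: 11.68
position: [0.4631, -0.4262, 0.3702]
tool_rot: [3.129, 0.239, -0.003]
ft_force: [0.1, -0.2, -0.7]
grip_width: 0.007
grip_force: 0.0
```

View pics/end.png

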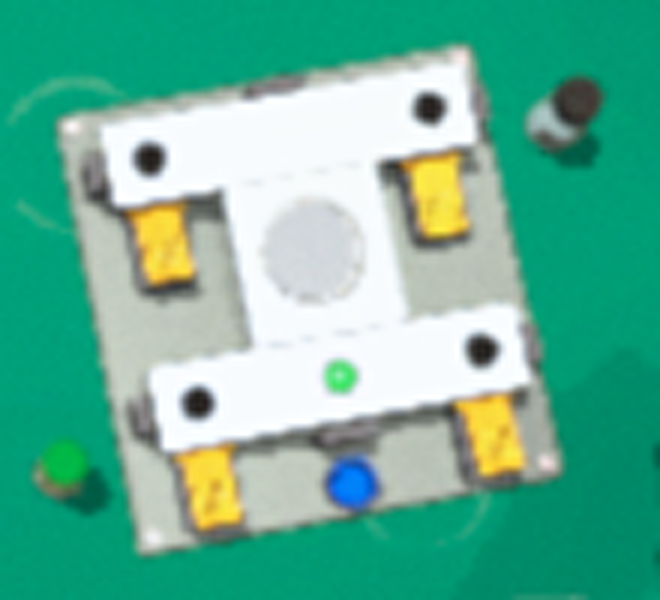

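The final picture shows the back right tab down, with a smaller shadow at (438,195). The other tabs, the plate, the dish and the cap are unmoved. Handing in.

```bash
python3 -c "
from bench import ctrl
print(ctrl.close_job())"
```

```text
the job is handed in; nothing more can be done
None
```

The back right corner was the one that rocked; I pressed its shim flat to the hard stop, left the other three raised, and handed the job in after about 12 s of the 45 s allowed; I did not re-press the corner afterwards, and no verdict came back.

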